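# Pack the last two clay stamps into the round tub

## Task

Five round wooden clay stamps stand packed in the round clay tub, one in the middle and four around it, with two gaps opposite each other in the ring. Take the two matching stamps (round foot, long plain stem) from the board and stand one upright in the middle of each gap, on the tub's floor, to complete the ring of six. Lower them in gently rather than dropping them.

Things in the scene. Friction and masses are not known exactly. Their poses are not given: they have to be found in the camera images.
- tub: fixed round clay tub, 186 mm across outside, 172 inside, 50 high, floor 8 thick. Origin: centre of its underside, z up. Five loose stamps stand in it: one at the centre, four 56 mm out at 60, 120, 240 and 300 degrees from the tub's x axis (within 4 mm). The two gaps are centred at x = +56 and x = -56 mm, y = 0. Fingers closing along the tub's y axis have most room between the neighbouring stems.
- stamp_a: round wooden stamp standing upright, like the five in the tub: foot a cylinder 40 mm across, 50 high, tapering at 50 to 60 mm height into a round stem 24 mm across that ends at 120 mm; about 90 g. Origin: centre of its underside, z up the stem. At the start it stands on a 15 mm thick grey board on the table, its axis at least 80 mm from any other stamp's. Either stamp may go into either gap.
- stamp_b: round wooden stamp standing upright, like the five in the tub: foot a cylinder 40 mm across, 50 high, tapering at 50 to 60 mm height into a round stem 24 mm across that ends at 120 mm; about 90 g. Origin: centre of its underside, z up the stem. At the start it stands on a 15 mm thick grey board on the table, its axis at least 80 mm from any other stamp's. Either stamp may go into either gap.
Things that resemble listed ones, but are neither listed nor needed, are in the scene too. What is shaped like the stamp_b but green, red or turquoise is not meant.

How it is judged:
At the end, for the whole second after the job is handed in: One of stamp_a and stamp_b stands in each gap of the tub: axis within 20 mm in x and in y of the gap's centre (tub frame), underside on the tub's floor (3 to 14 mm above the tub's underside), upright within 10 degrees, at rest (((x of stamp_a in the frame of tub between 0.036 and 0.076 m and y of stamp_a in the frame of tub between -0.02 and 0.02 m and x of stamp_b in the frame of tub between -0.076 and -0.036 m and y of stamp_b in the frame of tub between -0.02 and 0.02 m) or (x of stamp_a in the frame of tub between -0.076 and -0.036 m and y of stamp_a in the frame of tub between -0.02 and 0.02 m and x of stamp_b in the frame of tub between 0.036 and 0.076 m and y of stamp_b in the frame of tub between -0.02 and 0.02 m)) and z of stamp_a in the frame of tub between 0.003 and 0.014 m and angle between each of stamp_a, stamp_b's own z axis and vertical below 0.175 rad and linear speed of each of stamp_a, stamp_b below 0.03 m/s and z of stamp_b in the frame of tub between 0.003 and 0.014 m); the robot touches nothing.
It fails at once if a stamp is dropped into the tub (it moves faster than 0.6 m/s while its foot is below the rim) ((horizontal distance between stamp_a and tub below 0.085 m and z of stamp_a in the frame of tub below 0.045 m and linear speed of stamp_a above 0.6 m/s) or (horizontal distance between stamp_b and tub below 0.085 m and z of stamp_b in the frame of tub below 0.045 m and linear speed of stamp_b above 0.6 m/s)).
It also fails if it takes over 58 s, if anything falls off the work surface, if the arm or the gripper's body presses on something with over 40 N, if the wrist force passes 120 N, or if a joint passes its speed limit or range.

## Robot

A 7-joint arm with a two-finger parallel gripper is mounted at the origin on the work surface. World frame = base frame: x ahead of the robot, y to its left, z up, the work surface at z = 0. Lengths are in m, angles in rad, forces in N, time in s.
With the tool pointing down it reaches from about 0.35 to 0.9 m from the base axis. Payload 7.2 kg.
Tool frame: the origin (TCP) lies midway between the tips of the shut fingers; the grasp point (between the pads) lies 19 mm behind it; y points along the fingers, x is the direction in which the jaws open and shut, and the axes are right-handed (so a half turn about y gives the same grasp; the last joint's range is limited). The gripper opens to 88 mm and grips with 3 to 60 N. Pads are 20 mm wide; open, the fingers measure 115 mm over their backs; the gripper's body (75 mm by 178 mm) begins 61 mm behind the grasp point.
Start: joints at [1.056, 0.411, -0.013, 1.596, 0.006, 1.134, -0.082], TCP at [0.27, -0.564, 0.194] pointing down, gripper open.
Joint ranges: [-2.95, 2.95], [-0.29, 1.99], [-1.47, 1.44], [0.14, 2.54], [-1.03, 4.17], [0.13, 1.85], [-2.86, 2.86]. Speed limits (rad/s): [2.39, 2.39, 3.01, 3.01, 3.14, 3.14, 3.14].

## Interface

Orientations are given as a rotation vector (axis times angle).
In Python, from workcell import manip, viewer gives the robot as it stands.
- The arm moves only by the shell command python3 -m pendant 'ROWS' [FORCE]. ROWS is JSON, a list of rows, each an object of numbers: "fingers": the finger opening in mm, from 0 to 87.8; "x", "y", "z": the shift along the tool's x, y, z in mm; "yaw": the turn about the tool's y in rad. A call has exactly 10 rows; each row shifts and turns the commanded pose from where the row before left it, along the tool's axes as they then stand; what a row does not reach is not made up. A row lasts 1/8 s, in which the tool goes at most 62.5 mm and 10.7 degrees, less where a joint would pass 70% of its speed; a pose out of reach is approached as far as the arm can. A call with a gripper value outside its range is refused whole. The fingers move at their own pace and stop on an object; FORCE is the grip in N (left out, the last holds). Time passes only in rows, so rows that do not move let the fingers close, or fill a call up. It gives the time, the measured TCP pose, the force and the opening at its end, in the units of the state.
- manip.get_state(): the state, without advancing time (a new reading comes with each control period).
- viewer.camera(name): name is "scene" or "top" or "wrist"; returns a dict with "color" (480x640x3 uint8, blue, green, red), "depth" (480x640 float32, m along the optical axis (not along the pixel's ray), 0 where there is no reading), "fovy" (degrees; the focal length in pixels is half the picture's height over the tangent of half this angle, whatever the lens; pixels are square), "cx", "cy" (the principal point, pixels), "view" (4x4, takes a point from world to camera coordinates). Camera axes: x right, y down, z forward; pixel columns grow to the right and rows downward; lengths in m; the calibration is good to about 2 mm. A picture is of the moment at which its call begins.
- manip.sign_off(): hands the job in, once; it reports no verdict.
The state is a dict: "t": time; "joints": joint angles; "joint_velocities": joint speeds; "joint_efforts": joint torques, N m; "tcp_pos": TCP position; "ee_rot": TCP orientation; "wrist_force": force on the tool from outside, world axes, zero at the start; "moment": the same for the moment, N m; "opening": opening from 0.0 (shut) to 1.0 (fully open).
Only numpy, scipy, OpenCV 4.12 (cv2) and the standard library are available. Lean on these libraries where they do the work, as an engineer would, in place of code of your own. Each camera call takes 0.05 s, during which the arm holds its last target. There are 200 camera calls.

## Working session

There is one attempt and no reset: what is moved stays moved. The work goes in short steps, Python scripts to look and compute and a shell command to move; the robot and the scene stay as the last step left them, time stands still between calls to the robot, and variables do not carry over. Pictures are saved under pics/ and viewed, about 8 in all and at most 12, crops included, and the job is handed in when it is done.

```bash
mkdir -p pics
cat > h.py <<'E'
import numpy as np,cv2
from workcell import manip,viewer
from scipy.spatial.transform import Rotation as R
def cam(n):
    c=viewer.camera(n); c["f"]=240/np.tan(np.radians(c["fovy"])/2); return c
def ray(c,u,v):
    T=np.linalg.inv(c["view"]); d=T[:3,:3]@np.array([(u-c["cx"])/c["f"],(v-c["cy"])/c["f"],1.]); return T[:3,3],d
def plane(c,u,v,z):
    o,d=ray(c,u,v); return o+d*(z-o[2])/d[2]
def cloud(c):
    v,u=np.mgrid[:480,:640]; D=c["depth"]; P=np.stack([(u-c["cx"])/c["f"]*D,(v-c["cy"])/c["f"]*D,D,np.ones_like(D)],-1)
    return (P@np.linalg.inv(c["view"]).T)[...,:3]
E
python3 - <<'E'
from h import *
for n in("top","scene"):
    c=cam(n); cv2.imwrite(f"pics/{n}0.png",c["color"]); print(n,c["fovy"],np.linalg.inv(c["view"])[:3,3].round(3))
s=manip.get_state(); print(s["t"],s["tcp_pos"],R.from_rotvec(s["ee_rot"]).as_matrix().round(3))
E
```

```text
top 53.78807851338336 [0.36  0.007 0.726]
scene 49.16830214596116 [ 0.793 -0.618  0.677]
0.1 [ 0.26980833 -0.56323823  0.19311159] [[ 0.432 -0.001  0.902]
 [-0.902  0.001  0.432]
 [-0.001 -1.    -0.   ]]
```

View pics/top0.png

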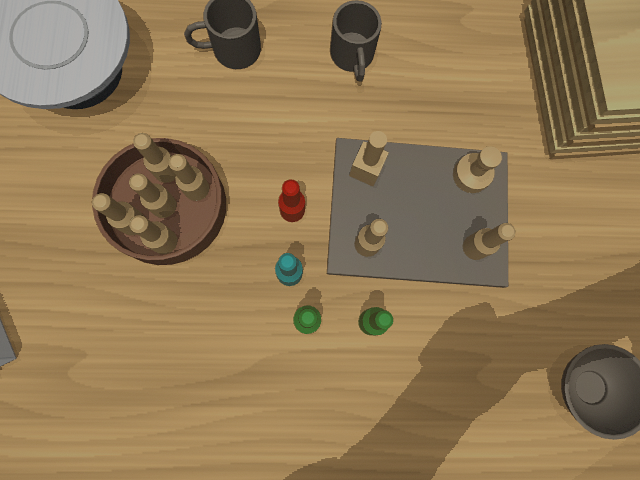

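View pics/scene0.png

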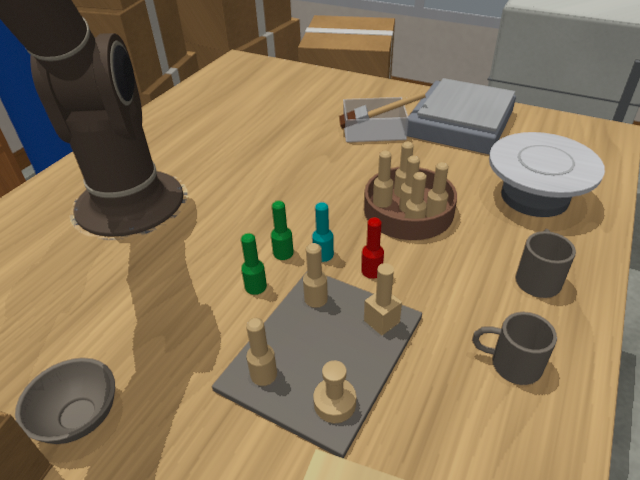

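The scene holds two mugs, a cake stand and a bowl besides the tub. The board has four stamps: a square-footed one at top (377,140), a wide, short one (488,158), and the two matching ones with tops at (380,228) and (507,232). The tub's stems are at about (143,143), (178,162), (138,183), (102,203) and (140,225). In the scene view the matching pair is at (314,250) and (257,325).

```bash
cat > find.py <<'E'
from h import *
c=cam("top"); P=cloud(c); Z=P[...,2]
b,g,r=[c["color"][...,i].astype(int) for i in range(3)]
m=((Z>0.085)&(Z<0.15)).astype(np.uint8)
n,l,st,ce=cv2.connectedComponentsWithStats(m)
for i in range(1,n):
    if st[i,4]>40:
        zz=Z[l==i]; zt=np.percentile(zz,95); q=(l==i)&(Z>zt-.006)
        v,u=np.nonzero(q); (cu,cv),rad=cv2.minEnclosingCircle(np.c_[u,v].astype(np.float32))
        print(ce[i].round(),st[i,4],"ztop",zt.round(3),"med",np.median(P[q],0).round(4),"circ",plane(c,cu,cv,zt).round(4),"rgb",[int(x[q].mean()) for x in(r,g,b)])
# tub rim
m=(abs(Z-.05)<.006)&(r<150)&(r-b>15)
m[:, 260:]=0; m[:120]=0; m[290:]=0
q=P[m]; A=np.c_[2*q[:,:2],np.ones(len(q))]
for k in range(4):
    s=np.linalg.lstsq(A,(q[:,:2]**2).sum(1),rcond=None)[0]; R0=np.sqrt(s[2]+s[0]**2+s[1]**2)
    e=abs(np.hypot(*(q[:,:2]-s[:2]).T)-R0); q=q[e<.008]; A=A[e<.008]
print("tub",s[:2],R0,len(q))
E
python3 find.py
```

```text
[59. 49.] 12204 ztop 0.096 med [0.7603 0.3655 0.0942] circ [0.76   0.364  0.0963] rgb [166, 166, 165]
[229.  22.] 362 ztop 0.088 med [0.815  0.1267 0.0864] circ [0.8299 0.1268 0.0879] rgb [99, 91, 80]
[582.  76.] 5215 ztop 0.146 med [ 0.7207 -0.3838  0.1443] circ [ 0.7447 -0.4073  0.1461] rgb [123, 108, 74]
[375. 146.] 486 ztop 0.138 med [ 0.6168 -0.0881  0.1362] circ [ 0.6159 -0.0879  0.1376] rgb [169, 145, 103]
[146. 146.] 487 ztop 0.13 med [0.6073 0.2231 0.1285] circ [0.6072 0.2226 0.1302] rgb [162, 138, 97]
[489. 158.] 443 ztop 0.101 med [ 0.6129 -0.2557  0.0993] circ [ 0.6122 -0.255   0.1012] rgb [168, 145, 103]
[180. 167.] 455 ztop 0.13 med [0.5794 0.1751 0.1286] circ [0.579  0.1746 0.1304] rgb [160, 137, 96]
[142. 186.] 479 ztop 0.13 med [0.5512 0.2231 0.1286] circ [0.5503 0.222  0.1305] rgb [160, 136, 96]
[290. 191.] 349 ztop 0.122 med [0.5517 0.0267 0.1204] circ [0.5512 0.0263 0.1223] rgb [152, 36, 22]
[106. 205.] 519 ztop 0.13 med [0.5233 0.2671 0.1286] circ [0.5223 0.2662 0.1303] rgb [160, 136, 96]
[143. 227.] 471 ztop 0.13 med [0.4952 0.2176 0.1285] circ [0.4947 0.2171 0.1305] rgb [161, 138, 97]
[376. 230.] 399 ztop 0.137 med [ 0.4972 -0.0893  0.1354] circ [ 0.4965 -0.0887  0.1375] rgb [159, 137, 98]
[499. 234.] 502 ztop 0.137 med [ 0.4961 -0.256   0.1354] circ [ 0.4951 -0.2552  0.1372] rgb [159, 135, 96]
[287. 263.] 312 ztop 0.123 med [0.4519 0.028  0.1205] circ [0.4515 0.028  0.1227] rgb [52, 126, 120]
[307. 318.] 280 ztop 0.123 med [3.808e-01 3.000e-04 1.205e-01] circ [0.3812 0.     0.1228] rgb [63, 119, 56]
[382. 320.] 333 ztop 0.122 med [ 0.3808 -0.0971  0.1203] circ [ 0.3804 -0.0967  0.1224] rgb [62, 117, 54]
tub [0.55253599 0.22144148] 0.08863674453269978 1864
```

```bash
cat > d.py <<'E'
import sys
from h import *
s=manip.get_state(); M=R.from_rotvec(s["ee_rot"]).as_matrix(); t=np.array([float(a) for a in sys.argv[1:4]])
print("t",s["t"],"tcp",np.round(s["tcp_pos"],4),"jaw deg",np.degrees(np.arctan2(M[1,0],M[0,0])).round(2),"open",round(s["opening"],3),"F",np.round(s["wrist_force"],1))
print("tool shift mm",(1000*M.T@(t-s["tcp_pos"])).round(1))
E
python3 -m pendant '[{"fingers":64,"yaw":-0.159},{"fingers":64,"yaw":-0.159},{"fingers":64,"yaw":-0.159},{"fingers":64,"yaw":-0.159},{"x":9,"z":55},{"x":9,"z":55},{"x":9,"z":55},{"x":9,"z":55},{"x":9,"z":55},{"x":9,"z":55}]' 30; python3 d.py 0.496 -0.2555 0.086
```

```text
t 0.15 tcp [ 0.2699 -0.5633  0.1932] jaw deg -64.4 open 0.998 F [0.5 0.3 0.9]
tool shift mm [-179.7  107.4  336.9]validation failed for argument at $[0]...
```

```bash
python3 -m pendant '[{"fingers":64,"x":0,"y":0,"z":0,"yaw":-0.159},{"fingers":64,"x":0,"y":0,"z":0,"yaw":-0.159},{"fingers":64,"x":0,"y":0,"z":0,"yaw":-0.159},{"fingers":64,"x":0,"y":0,"z":0,"yaw":-0.159},{"fingers":64,"x":9,"y":0,"z":55,"yaw":0},{"fingers":64,"x":9,"y":0,"z":55,"yaw":0},{"fingers":64,"x":9,"y":0,"z":55,"yaw":0},{"fingers":64,"x":9,"y":0,"z":55,"yaw":0},{"fingers":64,"x":9,"y":0,"z":55,"yaw":0},{"fingers":64,"x":9,"y":0,"z":55,"yaw":0}]' 30; python3 d.py 0.496 -0.2555 0.086
```

```text
t: 1.4
tcp_pos: [0.4732, -0.296, 0.1938]
ee_rot: [-1.537, 0.383, -0.383]
wrist_force: [0.8, -0.9, 0.5]
opening: 0.729
t 1.4 tcp [ 0.4732 -0.296   0.1938] jaw deg -27.97 open 0.729 F [ 0.8 -0.9  0.5]
tool shift mm [  1.1 107.8  46.5]
```

```bash
python3 -m pendant '[{"fingers":64,"x":1,"y":0,"z":23,"yaw":0},{"fingers":64,"x":0,"y":0,"z":23,"yaw":0},{"fingers":64,"x":0,"y":0,"z":0,"yaw":0},{"fingers":64,"x":0,"y":20,"z":0,"yaw":0},{"fingers":64,"x":0,"y":20,"z":0,"yaw":0},{"fingers":64,"x":0,"y":20,"z":0,"yaw":0},{"fingers":64,"x":0,"y":20,"z":0,"yaw":0},{"fingers":64,"x":0,"y":20,"z":0,"yaw":0},{"fingers":64,"x":0,"y":8,"z":0,"yaw":0},{"fingers":64,"x":0,"y":0,"z":0,"yaw":0}]' 30; python3 d.py 0.496 -0.2555 0.086
python3 - <<'E'
from h import *
c=cam("wrist"); cv2.imwrite("pics/w1.png",c["color"])
E
```

```text
t: 2.65
tcp_pos: [0.4943, -0.2581, 0.0856]
ee_rot: [-1.537, 0.384, -0.383]
wrist_force: [0.5, -0.1, 0.3]
opening: 0.732
t 2.65 tcp [ 0.4943 -0.2581  0.0856] jaw deg -28.01 open 0.732 F [ 0.5 -0.1  0.3]
tool shift mm [ 0.3 -0.4  3.1]
```

View pics/w1.png

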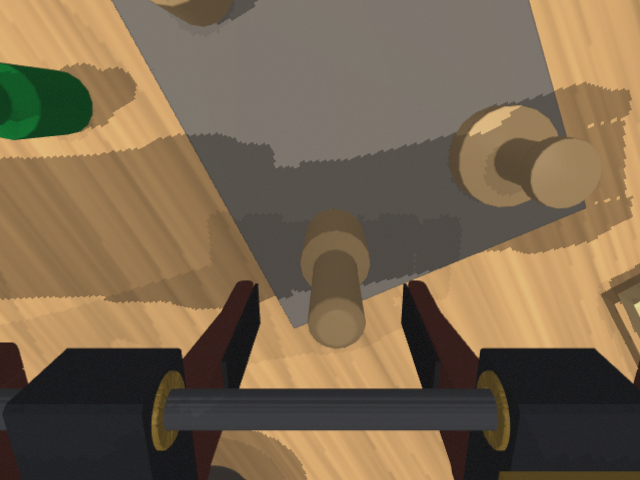

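The stem top sits at (337,322), centred between the fingers at about (240,300) and (415,300). I'll shift 3 mm, close and lift.

```bash
python3 -m pendant '[{"fingers":64,"x":0,"y":0,"z":3,"yaw":0},{"fingers":10,"x":0,"y":0,"z":0,"yaw":0},{"fingers":10,"x":0,"y":0,"z":0,"yaw":0},{"fingers":10,"x":0,"y":0,"z":0,"yaw":0},{"fingers":10,"x":0,"y":0,"z":0,"yaw":0},{"fingers":10,"x":0,"y":0,"z":0,"yaw":0},{"fingers":10,"x":0,"y":0,"z":0,"yaw":0},{"fingers":10,"x":0,"y":0,"z":0,"yaw":0},{"fingers":10,"x":0,"y":-5,"z":0,"yaw":0},{"fingers":10,"x":0,"y":-10,"z":0,"yaw":0}]' 30; python3 d.py 0.526 0.1715 0.245
```

```text
t: 3.95
tcp_pos: [0.496, -0.2545, 0.101]
ee_rot: [-1.536, 0.383, -0.382]
wrist_force: [-0.3, -1.1, -1.6]
opening: 0.264
t 3.95 tcp [ 0.496  -0.2545  0.101 ] jaw deg -27.96 open 0.264 F [-0.3 -1.1 -1.6]
tool shift mm [-173.4 -143.8  390.3]
```

```bash
python3 -m pendant '[{"fingers":10,"x":0,"y":-48,"z":0,"yaw":0},{"fingers":10,"x":0,"y":-48,"z":0,"yaw":0},{"fingers":10,"x":0,"y":-48,"z":0,"yaw":0},{"fingers":10,"x":-21,"y":0,"z":48,"yaw":0},{"fingers":10,"x":-21,"y":0,"z":48,"yaw":0},{"fingers":10,"x":-21,"y":0,"z":48,"yaw":0},{"fingers":10,"x":-21,"y":0,"z":48,"yaw":0},{"fingers":10,"x":-21,"y":0,"z":48,"yaw":0},{"fingers":10,"x":-21,"y":0,"z":48,"yaw":0},{"fingers":10,"x":-21,"y":0,"z":48,"yaw":0}]' 30; python3 d.py 0.526 0.1715 0.245
```

```text
t: 5.2
tcp_pos: [0.524, 0.1126, 0.2458]
ee_rot: [-1.537, 0.382, -0.384]
wrist_force: [0.1, 0.1, -0.7]
opening: 0.264
t 5.2 tcp [0.524  0.1126 0.2458] jaw deg -27.98 open 0.264 F [ 0.1  0.1 -0.7]
tool shift mm [-25.9   0.8  53. ]
```

```bash
python3 -m pendant '[{"fingers":10,"x":-13,"y":0,"z":26,"yaw":0},{"fingers":10,"x":-13,"y":0,"z":26,"yaw":0},{"fingers":10,"x":0,"y":0,"z":0,"yaw":0},{"fingers":10,"x":0,"y":0,"z":0,"yaw":0},{"fingers":10,"x":0,"y":0,"z":0,"yaw":0},{"fingers":10,"x":0,"y":0,"z":0,"yaw":0},{"fingers":10,"x":0,"y":0,"z":0,"yaw":0},{"fingers":10,"x":0,"y":0,"z":0,"yaw":0},{"fingers":10,"x":0,"y":0,"z":0,"yaw":0},{"fingers":10,"x":0,"y":0,"z":0,"yaw":0}]' 30; python3 d.py 0.526 0.1715 0.079
python3 - <<'E'
from h import *
c=cam("scene"); P=cloud(c)
x=cv2.resize(c["color"][60:300,260:560],None,fx=1.3,fy=1.3); w=cam("wrist"); y=cv2.resize(w["color"],(400,312))
cv2.imwrite("pics/s2.png",np.hstack([x,y]))
# held foot: points in slab
q=P[(P[...,2]>.178)&(P[...,2]<.22)&(np.hypot(P[...,0]-.526,P[...,1]-.1715)<.045)]
k=P[(P[...,2]>.165)&(P[...,2]<.2)&(np.hypot(P[...,0]-.526,P[...,1]-.1715)<.045)]
def fit(q,r):
    from scipy.optimize import least_squares
    f=lambda p:np.hypot(q[:,0]-p[0]-p[2]*(q[:,2]-.2),q[:,1]-p[1]-p[3]*(q[:,2]-.2))-r
    s=least_squares(f,[.526,.18,0,0],loss="soft_l1",f_scale=.002); return s.x.round(4),np.abs(s.fun).mean()
print(len(q),q[:,2].min() if len(q) else 0); print("axis xy at z=.2, slopes",fit(q,.02))
E
```

```text
t: 6.45
tcp_pos: [0.5254, 0.1692, 0.2448]
ee_rot: [-1.537, 0.382, -0.382]
wrist_force: [0.3, -0.7, -0.9]
opening: 0.263
t 6.45 tcp [0.5254 0.1692 0.2448] jaw deg -27.95 open 0.263 F [ 0.3 -0.7 -0.9]
tool shift mm [ -0.6 165.8   2.3]
484 0.17804390341206894
axis xy at z=.2, slopes (array([ 0.5235,  0.1652, -0.0105,  0.0058]), np.float64(0.0009164659803239483))
```

View pics/s2.png

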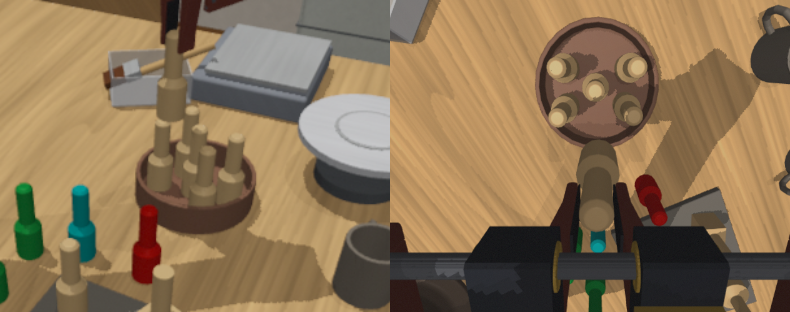

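The stamp is held upright over the near gap, clear of its neighbours; the foot measures about (0.5235,0.165). I'll correct by about 5 mm along tool z and lower it.

```bash
python3 -m pendant '[{"fingers":10,"x":-1,"y":0,"z":5,"yaw":0},{"fingers":10,"x":0,"y":18,"z":0,"yaw":0},{"fingers":10,"x":0,"y":18,"z":0,"yaw":0},{"fingers":10,"x":0,"y":18,"z":0,"yaw":0},{"fingers":10,"x":0,"y":18,"z":0,"yaw":0},{"fingers":10,"x":0,"y":18,"z":0,"yaw":0},{"fingers":10,"x":0,"y":18,"z":0,"yaw":0},{"fingers":10,"x":0,"y":18,"z":0,"yaw":0},{"fingers":10,"x":0,"y":10,"z":0,"yaw":0},{"fingers":10,"x":0,"y":8,"z":0,"yaw":0}]' 30; python3 d.py 0.526 0.1715 0.079
```

```text
t: 7.8
tcp_pos: [0.5269, 0.1741, 0.1003]
ee_rot: [-1.537, 0.383, -0.382]
wrist_force: [-0.7, 0.2, 0.0]
opening: 0.267
t 7.8 tcp [0.5269 0.1741 0.1003] jaw deg -27.96 open 0.267 F [-0.7  0.2  0. ]
tool shift mm [ 0.4 21.3 -2.7]
```

```bash
python3 -m pendant '[{"fingers":10,"x":0,"y":6,"z":0,"yaw":0},{"fingers":10,"x":0,"y":4,"z":0,"yaw":0},{"fingers":10,"x":0,"y":4,"z":0,"yaw":0},{"fingers":10,"x":0,"y":3,"z":0,"yaw":0},{"fingers":10,"x":0,"y":2,"z":0,"yaw":0},{"fingers":10,"x":0,"y":1,"z":0,"yaw":0},{"fingers":10,"x":0,"y":1,"z":0,"yaw":0},{"fingers":10,"x":0,"y":0,"z":0,"yaw":0},{"fingers":10,"x":0,"y":0,"z":0,"yaw":0},{"fingers":10,"x":0,"y":0,"z":0,"yaw":0}]' 30; python3 d.py 0.526 0.1715 0.079
```

```text
t: 9.05
tcp_pos: [0.5269, 0.174, 0.0799]
ee_rot: [-1.537, 0.383, -0.383]
wrist_force: [0.6, -0.0, -1.2]
opening: 0.262
t 9.05 tcp [0.5269 0.174  0.0799] jaw deg -27.96 open 0.262 F [ 0.6 -0.  -1.2]
tool shift mm [ 0.4  0.9 -2.7]
```

```bash
python3 -m pendant '[{"fingers":10,"x":0,"y":1,"z":0,"yaw":0},{"fingers":10,"x":0,"y":0.6,"z":0,"yaw":0},{"fingers":10,"x":0,"y":0,"z":0,"yaw":0},{"fingers":28,"x":0,"y":0,"z":0,"yaw":0},{"fingers":32,"x":0,"y":0,"z":0,"yaw":0},{"fingers":36,"x":0,"y":0,"z":0,"yaw":0},{"fingers":40,"x":0,"y":0,"z":0,"yaw":0},{"fingers":40,"x":0,"y":0,"z":0,"yaw":0},{"fingers":40,"x":0,"y":0,"z":0,"yaw":0},{"fingers":40,"x":0,"y":0,"z":0,"yaw":0}]' 30; python3 d.py 0.526 0.1715 0.079
```

```text
t: 10.3
tcp_pos: [0.5269, 0.1741, 0.0782]
ee_rot: [-1.537, 0.383, -0.383]
wrist_force: [0.3, 1.1, -0.1]
opening: 0.455
t 10.3 tcp [0.5269 0.1741 0.0782] jaw deg -27.96 open 0.455 F [ 0.3  1.1 -0.1]
tool shift mm [ 0.4 -0.8 -2.7]
```

```bash
python3 -m pendant '[{"fingers":40,"x":0,"y":-10,"z":0,"yaw":0},{"fingers":40,"x":0,"y":-20,"z":0,"yaw":0},{"fingers":40,"x":0,"y":-30,"z":0,"yaw":0},{"fingers":40,"x":0,"y":-40,"z":0,"yaw":0},{"fingers":40,"x":0,"y":-20,"z":0,"yaw":0},{"fingers":64,"x":19,"y":0,"z":-48,"yaw":0},{"fingers":64,"x":19,"y":0,"z":-48,"yaw":0},{"fingers":64,"x":19,"y":0,"z":-48,"yaw":0},{"fingers":64,"x":19,"y":0,"z":-48,"yaw":0},{"fingers":64,"x":19,"y":0,"z":-48,"yaw":0}]' 30; python3 d.py 0.497 -0.089 0.086; python3 find.py | grep -E "ztop 0.1[23]"
```

```text
t: 11.55
tcp_pos: [0.4981, -0.0841, 0.1992]
ee_rot: [-1.537, 0.381, -0.383]
wrist_force: [0.7, 0.2, -0.6]
opening: 0.726
t 11.55 tcp [ 0.4981 -0.0841  0.1992] jaw deg -27.95 open 0.726 F [ 0.7  0.2 -0.6]
tool shift mm [  1.2 113.2  -4.9]
[371. 145.] 246 ztop 0.138 med [ 0.6173 -0.0835  0.1364] circ [ 0.6163 -0.0861  0.1378] rgb [146, 123, 87]
[146. 146.] 489 ztop 0.13 med [0.6073 0.2228 0.1286] circ [0.6064 0.2221 0.1305] rgb [185, 160, 116]
[180. 167.] 455 ztop 0.13 med [0.5796 0.1751 0.1285] circ [0.5786 0.1746 0.1305] rgb [185, 160, 116]
[142. 186.] 479 ztop 0.13 med [0.5515 0.2229 0.1284] circ [0.5509 0.2224 0.1303] rgb [185, 160, 116]
[290. 191.] 347 ztop 0.122 med [0.5519 0.0267 0.1205] circ [0.5511 0.0265 0.1225] rgb [176, 47, 29]
[106. 205.] 519 ztop 0.13 med [0.523  0.2671 0.1284] circ [0.5223 0.2662 0.1302] rgb [184, 159, 115]
[181. 205.] 435 ztop 0.131 med [0.5263 0.1696 0.1286] circ [0.5251 0.1691 0.1306] rgb [186, 162, 117]
[143. 227.] 472 ztop 0.131 med [0.4956 0.2177 0.1288] circ [0.496  0.2174 0.1305] rgb [186, 162, 118]
[287. 263.] 315 ztop 0.122 med [0.4524 0.0277 0.1206] circ [0.4519 0.0278 0.1224] rgb [64, 149, 143]
[307. 318.] 278 ztop 0.123 med [0.3808 0.0004 0.1204] circ [ 3.813e-01 -1.000e-04  1.228e-01] rgb [77, 141, 69]
[382. 320.] 326 ztop 0.122 med [ 0.3808 -0.0972  0.1204] circ [ 0.3804 -0.0967  0.1225] rgb [59, 96, 46]
```

The first stamp's top is at (0.526,0.1695,0.1286), about 2 mm from the gap's centre, and the other stamps haven't moved. Next is the second stamp.

```bash
python3 -m pendant '[{"fingers":64,"x":1,"y":0,"z":-7,"yaw":0},{"fingers":64,"x":0,"y":0,"z":0,"yaw":0},{"fingers":64,"x":0,"y":18,"z":0,"yaw":0},{"fingers":64,"x":0,"y":20,"z":0,"yaw":0},{"fingers":64,"x":0,"y":20,"z":0,"yaw":0},{"fingers":64,"x":0,"y":20,"z":0,"yaw":0},{"fingers":64,"x":0,"y":20,"z":0,"yaw":0},{"fingers":64,"x":0,"y":15,"z":0,"yaw":0},{"fingers":64,"x":0,"y":0,"z":0,"yaw":0},{"fingers":10,"x":0,"y":0,"z":0,"yaw":0}]' 30; python3 d.py 0.497 -0.089 0.086
python3 -m pendant '[{"fingers":10,"x":0,"y":0,"z":0,"yaw":0},{"fingers":10,"x":0,"y":0,"z":0,"yaw":0},{"fingers":10,"x":0,"y":0,"z":0,"yaw":0},{"fingers":10,"x":0,"y":0,"z":0,"yaw":0},{"fingers":10,"x":0,"y":0,"z":0,"yaw":0},{"fingers":10,"x":0,"y":0,"z":0,"yaw":0},{"fingers":10,"x":0,"y":-5,"z":0,"yaw":0},{"fingers":10,"x":0,"y":-20,"z":0,"yaw":0},{"fingers":10,"x":0,"y":-40,"z":0,"yaw":0},{"fingers":10,"x":0,"y":-40,"z":0,"yaw":0}]' 30; python3 d.py 0.578 0.2705 0.245
```

```text
t: 12.85
tcp_pos: [0.4964, -0.0887, 0.0858]
ee_rot: [-1.537, 0.381, -0.383]
wrist_force: [0.2, -0.9, 0.3]
opening: 0.653
t 12.85 tcp [ 0.4964 -0.0887  0.0858] jaw deg -27.92 open 0.653 F [ 0.2 -0.9  0.3]
tool shift mm [ 0.7 -0.2  0. ]
t: 14.1
tcp_pos: [0.4953, -0.089, 0.1912]
ee_rot: [-1.537, 0.383, -0.381]
wrist_force: [0.6, -1.0, -1.8]
opening: 0.261
t 14.1 tcp [ 0.4953 -0.089   0.1912] jaw deg -27.95 open 0.261 F [ 0.6 -1.  -1.8]
tool shift mm [-95.5 -53.7 356.3]
```

```bash
python3 -m pendant '[{"fingers":10,"x":0,"y":-30,"z":0,"yaw":0},{"fingers":10,"x":0,"y":-28,"z":0,"yaw":0},{"fingers":10,"x":-12,"y":0,"z":45,"yaw":0},{"fingers":10,"x":-12,"y":0,"z":45,"yaw":0},{"fingers":10,"x":-12,"y":0,"z":45,"yaw":0},{"fingers":10,"x":-12,"y":0,"z":45,"yaw":0},{"fingers":10,"x":-12,"y":0,"z":45,"yaw":0},{"fingers":10,"x":-12,"y":0,"z":45,"yaw":0},{"fingers":10,"x":-12,"y":0,"z":45,"yaw":0},{"fingers":10,"x":-11,"y":0,"z":41,"yaw":0}]' 30
python3 -m pendant '[{"fingers":10,"x":0,"y":0,"z":0,"yaw":0},{"fingers":10,"x":0,"y":0,"z":0,"yaw":0},{"fingers":10,"x":0,"y":0,"z":0,"yaw":0},{"fingers":10,"x":0,"y":0,"z":0,"yaw":0},{"fingers":10,"x":0,"y":0,"z":0,"yaw":0},{"fingers":10,"x":0,"y":0,"z":0,"yaw":0},{"fingers":10,"x":0,"y":0,"z":0,"yaw":0},{"fingers":10,"x":0,"y":0,"z":0,"yaw":0},{"fingers":10,"x":0,"y":0,"z":0,"yaw":0},{"fingers":10,"x":0,"y":0,"z":0,"yaw":0}]' 30 >/dev/null
python3 d.py 0.578 0.2705 0.245;  python3 - <<'E'
from h import *
from scipy.optimize import least_squares
c=cam("scene"); P=cloud(c); t=manip.get_state()["tcp_pos"]
x=cv2.resize(c["color"][60:300,260:560],None,fx=1.3,fy=1.3); w=cam("wrist"); y=cv2.resize(w["color"],(400,312))
cv2.imwrite("pics/s3.png",np.hstack([x,y]))
q=P[(P[...,2]>.18)&(P[...,2]<.222)&(np.hypot(P[...,0]-t[0],P[...,1]-t[1])<.045)]
f=lambda p:np.hypot(q[:,0]-p[0]-p[2]*(q[:,2]-.2),q[:,1]-p[1]-p[3]*(q[:,2]-.2))-.02
s=least_squares(f,[t[0],t[1]+.01,0,0],loss="soft_l1",f_scale=.002); print(len(q),s.x.round(4))
E
```

```text
t: 15.35
tcp_pos: [0.5787, 0.2713, 0.248]
ee_rot: [-1.537, 0.383, -0.382]
wrist_force: [0.3, -0.2, -1.2]
opening: 0.265
t 16.6 tcp [0.5789 0.2699 0.2482] jaw deg -27.95 open 0.261 F [ 0.1 -0.3 -1.4]
tool shift mm [-1.   3.2  0.2]
447 [0.5878 0.2352 0.0086 0.0227]
```

View pics/s3.png

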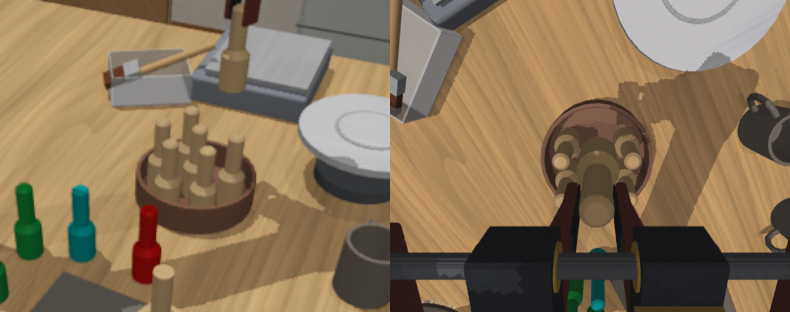

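It's held upright over the far gap; the first stamp stands properly in the near gap. My fit landed on the wrong side (it started too close to the camera), so I'll refit with a better start.

Run:
```python
from h import *
from scipy.optimize import least_squares
c=cam("scene"); P=cloud(c); t=np.array(manip.get_state()["tcp_pos"])
q=P[(P[...,2]>.18)&(P[...,2]<.222)&(np.hypot(P[...,0]-t[0],P[...,1]-t[1])<.035)]
f=lambda p:np.hypot(q[:,0]-p[0]-p[2]*(q[:,2]-.2),q[:,1]-p[1]-p[3]*(q[:,2]-.2))-.02
m=q.mean(0); print(m)
s=least_squares(f,[m[0]-.004,m[1]+.017,0,0]); print(len(q),s.x.round(4),abs(s.fun).mean())
```

```text
[0.58230041 0.25336581 0.20127022]
444 [ 0.5784  0.2688 -0.0167 -0.0086] 0.0010043692546236164
```

```bash
python3 -m pendant '[{"fingers":10,"x":-1,"y":10,"z":1,"yaw":0},{"fingers":10,"x":0,"y":18,"z":0,"yaw":0},{"fingers":10,"x":0,"y":18,"z":0,"yaw":0},{"fingers":10,"x":0,"y":18,"z":0,"yaw":0},{"fingers":10,"x":0,"y":18,"z":0,"yaw":0},{"fingers":10,"x":0,"y":18,"z":0,"yaw":0},{"fingers":10,"x":0,"y":18,"z":0,"yaw":0},{"fingers":10,"x":0,"y":14,"z":0,"yaw":0},{"fingers":10,"x":0,"y":10,"z":0,"yaw":0},{"fingers":10,"x":0,"y":5,"z":0,"yaw":0}]' 30; python3 d.py 0.578 0.2705 0.079
```

```text
t: 18.0
tcp_pos: [0.5784, 0.2712, 0.1007]
ee_rot: [-1.537, 0.383, -0.382]
wrist_force: [0.2, 0.8, -1.1]
opening: 0.265
t 18.0 tcp [0.5784 0.2712 0.1007] jaw deg -27.96 open 0.265 F [ 0.2  0.8 -1.1]
tool shift mm [-0.  21.7 -0.8]
```

```bash
python3 -m pendant '[{"fingers":10,"x":0,"y":6,"z":0,"yaw":0},{"fingers":10,"x":0,"y":4,"z":0,"yaw":0},{"fingers":10,"x":0,"y":4,"z":0,"yaw":0},{"fingers":10,"x":0,"y":3,"z":0,"yaw":0},{"fingers":10,"x":0,"y":2,"z":0,"yaw":0},{"fingers":10,"x":0,"y":1,"z":0,"yaw":0},{"fingers":10,"x":0,"y":1,"z":0,"yaw":0},{"fingers":10,"x":0,"y":0.5,"z":0,"yaw":0},{"fingers":10,"x":0,"y":0,"z":0,"yaw":0},{"fingers":10,"x":0,"y":0,"z":0,"yaw":0}]' 30; python3 d.py 0.578 0.2705 0.079
```

```text
t: 19.25
tcp_pos: [0.5785, 0.2712, 0.0798]
ee_rot: [-1.537, 0.382, -0.383]
wrist_force: [-0.6, -1.0, -1.7]
opening: 0.27
t 19.25 tcp [0.5785 0.2712 0.0798] jaw deg -27.96 open 0.27 F [-0.6 -1.  -1.7]
tool shift mm [-0.1  0.8 -0.9]
```

```bash
python3 -m pendant '[{"fingers":10,"x":0,"y":1,"z":0,"yaw":0},{"fingers":10,"x":0,"y":0.6,"z":0,"yaw":0},{"fingers":10,"x":0,"y":0,"z":0,"yaw":0},{"fingers":28,"x":0,"y":0,"z":0,"yaw":0},{"fingers":32,"x":0,"y":0,"z":0,"yaw":0},{"fingers":36,"x":0,"y":0,"z":0,"yaw":0},{"fingers":40,"x":0,"y":0,"z":0,"yaw":0},{"fingers":40,"x":0,"y":0,"z":0,"yaw":0},{"fingers":40,"x":0,"y":0,"z":0,"yaw":0},{"fingers":40,"x":0,"y":0,"z":0,"yaw":0}]' 30
python3 -m pendant '[{"fingers":40,"x":0,"y":-10,"z":0,"yaw":0},{"fingers":40,"x":0,"y":-20,"z":0,"yaw":0},{"fingers":40,"x":0,"y":-30,"z":0,"yaw":0},{"fingers":40,"x":0,"y":-40,"z":0,"yaw":0},{"fingers":40,"x":0,"y":-20,"z":0,"yaw":0},{"fingers":40,"x":15,"y":0,"z":-45,"yaw":0},{"fingers":40,"x":15,"y":0,"z":-45,"yaw":0},{"fingers":40,"x":15,"y":0,"z":-45,"yaw":0},{"fingers":40,"x":15,"y":0,"z":-45,"yaw":0},{"fingers":40,"x":0,"y":0,"z":0,"yaw":0}]' 30
python3 find.py | grep -E "ztop 0.1[23]|tub"
python3 - <<'E'
from h import *
a=cam("top")["color"][100:300,60:400]; b=cam("scene")["color"][100:300,260:500]
cv2.imwrite("pics/f.png",np.hstack([a,b]))
E
```

```text
t: 20.5
tcp_pos: [0.5785, 0.2712, 0.0781]
ee_rot: [-1.537, 0.383, -0.383]
wrist_force: [0.4, 0.6, 0.1]
opening: 0.457
t: 21.75
tcp_pos: [0.5474, 0.0796, 0.1997]
ee_rot: [-1.538, 0.386, -0.389]
wrist_force: [-0.3, 0.2, -0.7]
opening: 0.459
[375. 146.] 483 ztop 0.138 med [ 0.617  -0.0879  0.1364] circ [ 0.616  -0.0881  0.1376] rgb [187, 162, 117]
[144. 143.] 339 ztop 0.131 med [0.6075 0.2229 0.1288] circ [0.6065 0.2224 0.1308] rgb [180, 156, 112]
[109. 165.] 515 ztop 0.13 med [0.5784 0.2693 0.1286] circ [0.5779 0.2682 0.1305] rgb [179, 155, 111]
[182. 162.] 103 ztop 0.13 med [0.5819 0.1708 0.129 ] circ [0.58   0.1713 0.1304] rgb [181, 157, 113]
[141. 190.] 250 ztop 0.13 med [0.5461 0.2264 0.1284] circ [0.5481 0.2239 0.1304] rgb [182, 157, 113]
[290. 191.] 345 ztop 0.123 med [0.552  0.0268 0.1206] circ [0.5509 0.0267 0.1226] rgb [160, 34, 20]
[106. 205.] 515 ztop 0.13 med [0.5233 0.2671 0.1286] circ [0.5223 0.2662 0.1304] rgb [178, 153, 110]
[180. 211.] 160 ztop 0.13 med [0.5187 0.1733 0.1276] circ [0.5211 0.1719 0.1296] rgb [172, 148, 106]
[143. 227.] 468 ztop 0.131 med [0.4954 0.2176 0.1286] circ [0.4951 0.2167 0.1308] rgb [180, 156, 113]
[287. 263.] 314 ztop 0.123 med [0.4525 0.0279 0.1206] circ [0.452  0.028  0.1227] rgb [56, 135, 129]
[307. 318.] 276 ztop 0.123 med [3.812e-01 3.000e-04 1.205e-01] circ [ 3.812e-01 -1.000e-04  1.226e-01] rgb [68, 126, 59]
[382. 320.] 331 ztop 0.123 med [ 0.3808 -0.0972  0.1205] circ [ 0.3806 -0.0968  0.1226] rgb [56, 98, 46]
tub [0.552515   0.22119834] 0.088603490757194 1322
```

View pics/f.png

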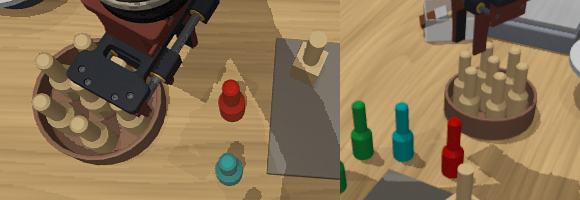

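The full ring of six stands upright in the scene crop (about 450–530, 50–130). In the top crop the gripper hides part of the near stems, which explains their smaller masks. The gripper is clear above everything.

```bash
python3 -c "
from h import *
s=manip.get_state();print(s['t'],np.abs(s['joint_velocities']).max(),s['wrist_force']);print(manip.sign_off())"
```

```text
21.9 0.02011764796908297 [ 0.16061638  0.85562101 -0.25689779]
the job is handed in; nothing more can be done
None
```

I moved both matching stamps from the board into the tub's two gaps, lowered each one slowly onto the floor and let go. I handed the job in at about 22 s, with the gripper clear and nothing touched.

| Stamp | Top position in the last clear view (x, y) | Gap centre (x, y) | Offset | Top height |
|---|---|---|---|---|
| Near gap | 0.526, 0.1695 | 0.526, 0.1715 | about 2 mm | 128.6 mm |
| Far gap | 0.578, 0.269 | 0.578, 0.2705 | about 1 mm | 128.6 mm |

- **Seating:** both tops are at the same height as the five stamps already in the tub, so both feet are on the floor. They look upright in the scene picture.
- **Neighbours:** the tub stamps I could see clearly had not moved.
- **Checks that failed or disagreed:**
    - In the last top view the gripper hid part of three stems: the near-gap stamp, the centre one and one ring stamp. Their readings there were up to about 8 mm off, so for the near gap I relied on the earlier unobstructed view.
    - One fit of the second stamp's position while it was held came out on the wrong side. I refitted it before lowering.

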